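# Fit the sampling sleeve on the aerosol monitor's slanted inlet

### The arm

A 6-joint arm with a two-finger parallel gripper is mounted at the origin on the work surface. World frame = base frame: x ahead of the robot, y to its left, z up, the work surface at z = 0. Lengths are in m, angles in rad, forces in N, time in s.
With the tool pointing down it reaches from about 0.275 to 0.85 m from the base axis. Payload 5.2 kg.
Tool frame: the origin (TCP) lies at the very end of the fingers, on their centre line; the grasp point (between the pads) lies 19 mm behind it (bot.grasp_offset is the distance from the TCP to the grasp point, in m); z points along the fingers, y is the line along which they close (so a half turn about z gives the same grasp; the last joint's range is limited). The gripper opens to 85 mm and grips with 20 to 120 N. Pads are 22 mm wide; open, the fingers measure 114 mm over their backs; the gripper's body (76 mm by 85 mm) begins 54 mm behind the grasp point. The pads swing forward as they close: fully open they stand 13 mm farther back than shut.
Start: joints at [-1.537, 0.259, 1.535, -0, 1.348, -0.203], TCP at [0.129, -0.535, 0.231] pointing down, gripper open.
Joint ranges: [-3.14, 3.14], [-0.91, 2.08], [0.19, 2.58], [-1.22, 4.36], [0.22, 2.71], [-3.12, 3.12]. Speed limits (rad/s): [2.57, 2.57, 3.14, 3.14, 3.14, 3.14].

### API

Orientations are given as a unit quaternion [x, y, z, w].
In Python, from rig import monitor, imaging, bot gives the robot as it stands. The module is installed in compiled form; this text tells all that it offers.
- The arm moves only by the shell command python3 -m crank 'ROWS' [FORCE]. ROWS is JSON, one flat list of numbers, 7 for each row, row after row: the turn, a rotation vector about the tool's x, y, z in rad, then the shift along the tool's x, y, z in m, then the opening, from -1 (shut) to 1 (fully open). In form: [ax, ay, az, dx, dy, dz, claw, ax, ay, az, dx, dy, dz, claw, ...]. A call has 1 to 10 rows; each row is the pose to reach, as a shift and turn from the pose commanded when the call began, along the tool's axes at that moment; what a row does not reach only later rows make up. A row lasts 1/10 s, in which the tool goes at most 50 mm and 8.59 degrees, less where a joint would pass 70% of its speed; a pose out of reach is approached as far as the arm can. A call with a gripper value outside its range is refused whole. The fingers move at their own pace and stop on an object; FORCE is the grip in N (left out, the last holds). Time passes only in rows, so rows that repeat a pose let the fingers close. It gives the time, the measured TCP pose, the force, the opening and the grip force at its end, in the units of the state.
- monitor.observe(): the state, without advancing time (a new reading comes with each control period).
- imaging.grab_frame(name): name is "scene" or "top" or "wrist"; returns a dict with "color" (480x640x3 uint8, red, green, blue), "intrinsics" (3x3 intrinsics, pixels), "rvec" (rotation vector, rad) and "tvec" (3), from world to camera coordinates, as OpenCV has them; the wrist camera has in their place "T_tool_cam" (4x4, takes a point from camera to tool coordinates, whose origin is the TCP and whose axes are the flange's). Camera axes: x right, y down, z forward; pixel columns grow to the right and rows downward; lengths in m; the calibration is good to about 2 mm. A picture is of the moment at which its call begins: read the wrist's pose just before it. There is no depth.
- bot.job_done(): hands the job in; it is judged then, once.
The state is a dict: "time": time; "qpos": joint angles; "qd": joint speeds; "joint_efforts": joint torques, N m; "tool_pos": TCP position; "ee_rot": TCP orientation; "contact_force": force on the tool from outside, world axes, zero at the start; "ft_torque": the same for the moment, N m; "finger_gap": finger opening in m; "finger_force": force on a finger pad.
Only numpy, scipy, OpenCV 4.12 (cv2) and the standard library are available. Lean on these libraries where they do the work, as an engineer would, in place of code of your own. Each camera call takes 0.05 s, during which the arm holds its last target. There are 200 camera calls.

### The job

Push the silver sampling sleeve, open end first, onto the slanted brass spigot of the blue aerosol monitor until it is fully home: the red seal ring, which is stiff, must be pushed all the way down to its seat with the sleeve resting on it. Let go of the sleeve and leave the jar, the white ring, the green filter and the screwdriver where they are.

Things in the scene. Friction and masses are not known exactly. Their poses are not given: they have to be found in the camera images.
- sleeve: sampling sleeve, a rigid silver (aluminium) tube 110 mm long, outer diameter 40 mm, bore 32 mm, closed at its upper end by a black cap 14 mm thick of the same 40 mm diameter; the bore is 96 mm deep and open below. It starts standing upright on the table, open end down. Origin: centre of the open end (mouth); z runs along the tube to the cap. Mass about 0.16 kg
- monitor: aerosol monitor, a fixed blue and grey instrument, footprint 200 mm (x) by 186 mm (y), 82 mm high at its rear screen, 70 mm high at its front half. Origin: centre of its underside; x points to its rear, away from the inlet's lean
- spigot: monitor's inlet: brass spigot, 28 mm diameter, 65 mm long, its last 6 mm tapering to 18 mm, on a grey turret of 64 mm diameter. It leans 34 degrees from vertical towards the monitor's front (robot's side). Origin: foot of the spigot, centre of the turret's end face; z runs outward along the spigot's axis; y is level. A dark seat disc, 52 mm diameter, fills z = 0 to 4 mm
- spigot_tip (a point): centre of the spigot's tip, 65 mm along the spigot's axis from its foot; axes as spigot
- ring_top (a point): centre of the upper face of the red seal ring (48 mm outer diameter, 8 mm thick) round the spigot. It lies 28 mm minus the ring's joint value along the spigot's axis from its foot, so 12 mm when the ring is fully down
- seal_ring (a joint): how far the seal ring is pushed down along the spigot towards the seat, in m: 0 fully up, 0.016 fully down. It moves against 8 N of friction and stays where it is left
- amber_jar: bystander: closed amber jar, 52 mm diameter, 85 mm high, standing; origin at the centre of its underside
- tape_core: bystander: white plastic ring, 72 mm outer and 52 mm inner diameter, 30 mm high, lying flat; origin at the centre of its underside
- filter: bystander: green filter cartridge, 48 mm diameter, 80 mm high with a 20 mm neck on top, standing; origin at the centre of its underside
- screwdriver: bystander: screwdriver with a red handle, lying on the table along its x, handle to -x
Not all that is in view belongs to the job. Leave any pink or purple look-alike of the sleeve alone.

How it is judged:
By the outcome, as a careful person would: the job done as asked, in the order asked, and still so for the second after the job is handed in, with the robot touching nothing.
It also fails if it takes over 45 s, if anything falls off the work surface, if the arm or the gripper's body presses on something with over 40 N, if the wrist force passes 120 N, or if a joint passes its speed limit or range.

## Working session

There is one attempt and no reset: what is moved stays moved. The work goes in short steps, Python scripts to look and compute and a shell command to move; the robot and the scene stay as the last step left them, time stands still between calls to the robot, and variables do not carry over. Pictures are saved under pics/ and viewed, at most 10 in all, crops included, and the job is handed in when it is done.

```bash
mkdir -p pics; cat > h.py <<'E'
import numpy as np, cv2
from scipy.spatial.transform import Rotation as R
from rig import monitor, imaging, bot
def grab(name,fn=None):
    s=monitor.observe(); f=imaging.grab_frame(name); im=f['color']
    if 'rvec' in f and f.get('rvec') is not None:
        Rc=R.from_rotvec(np.ravel(f['rvec'])).as_matrix(); t=np.ravel(f['tvec'])
    else:
        T=np.eye(4);T[:3,:3]=R.from_quat(s['ee_rot']).as_matrix();T[:3,3]=s['tool_pos']
        W=np.linalg.inv(T@np.array(f['T_tool_cam'])); Rc=W[:3,:3];t=W[:3,3]
    if fn: cv2.imwrite('pics/'+fn,im[:,:,::-1])
    return dict(im=im,K=np.array(f['intrinsics']),R=Rc,t=t)
def ray(c,u,v):
    d=c['R'].T@np.linalg.inv(c['K'])@[u,v,1]; return -c['R'].T@c['t'], d/np.linalg.norm(d)
def plane(c,u,v,z):
    o,d=ray(c,u,v); return o+d*(z-o[2])/d[2]
def proj(c,p):
    q=c['K']@(c['R']@np.array(p)+c['t']); return q[:2]/q[2]
def tri(*rs):
    A=0;b=0
    for o,d in rs:
        P=np.eye(3)-np.outer(d,d);A=A+P;b=b+P@o
    p=np.linalg.solve(A,b); return p,[float(np.linalg.norm((np.eye(3)-np.outer(d,d))@(p-o))) for o,d in rs]
E
python3 - <<'E'
from h import *
a=grab('scene','s1.png');b=grab('top','t1.png')
for c in(a,b):print((-c['R'].T@c['t']).round(3),c['R'][2].round(3),c['K'][0,0])
E
```

```text
[0.93  0.419 0.989] [-0.31  -0.47  -0.827] 539.628486286541
[ 0.36  -0.043  1.362] [ 0.179 -0.015 -0.984] 506.54503065343965
```

View pics/s1.png

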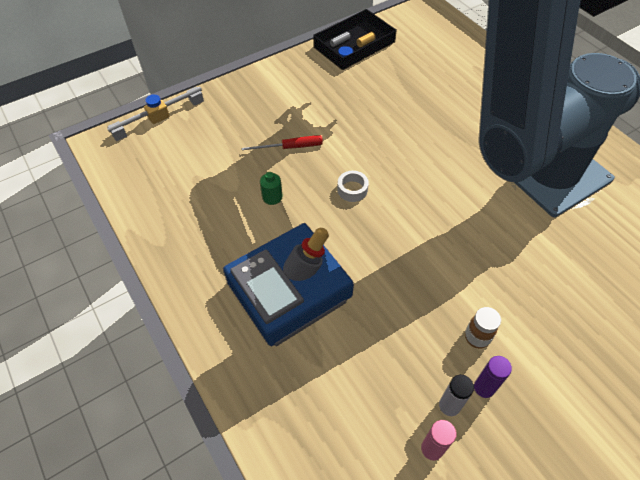

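View pics/t1.png

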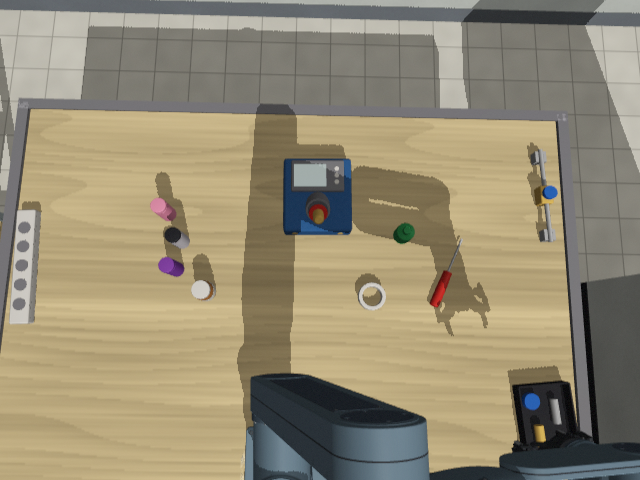

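Candidates for the sleeve: silver tube with black cap (scene 457,395; top 175,237), purple look-alike (scene 493,377; top 172,267), pink look-alike (scene 438,440; top 163,208), and the silver stick in the tray (scene 340,40). The black-capped silver tube matches the description. I'll check it in a close crop alongside the spigot.

```bash
python3 - <<'E'
from h import *
a=grab('scene');b=grab('top')
def crop(c,u,v,r=40):
    return cv2.resize(c['im'][v-r:v+r,u-r:u+r],(380,290+90-80),interpolation=cv2.INTER_CUBIC)
m=np.vstack([np.hstack([cv2.resize(c['im'][v-32:v+32,u-40:u+40],(400,300),interpolation=cv2.INTER_CUBIC) for u,v in uv]) for c,uv in((a,[(462,395),(312,250)]),(b,[(175,237),(318,208)]))])
cv2.imwrite('pics/c1.png',m[:,:,::-1])
# cap: black blob
for n,c,(x0,x1,y0,y1) in(('s',a,(440,480,370,420)),('t',b,(160,192,224,252))):
    hsv=cv2.cvtColor(c['im'],cv2.COLOR_RGB2HSV)[y0:y1,x0:x1]
    mk=(hsv[...,2]<60).astype(np.uint8)
    k,l,st,ce=cv2.connectedComponentsWithStats(mk)
    for i in range(1,k):
        if st[i,4]>30:print(n,st[i]+[x0,y0,0,0,0],ce[i]+[x0,y0])
E
```

```text
s [449 375  25  24 356] [460.10674157 388.37640449]
t [165 228  16  15 187] [172.30481283 234.56149733]
```

View pics/c1.png

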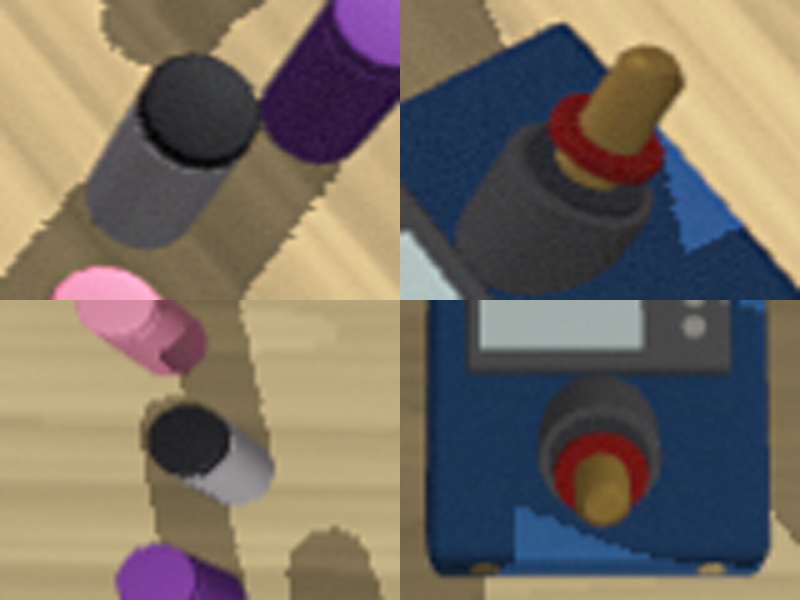

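Crop shows the silver tube with its black cap (cap centre at scene ~462,386, top ~172,235), between pink and purple. The choice is confirmed. The brass tip is at scene ~322,231 and top ~318,220.

```bash
python3 - <<'E'
from h import *
a=grab('scene');b=grab('top')
for n,p,q in(('cap',(462,385.6),(172.2,234.5)),('tip',(322.2,231.3),(318.2,219)),('ring',(313,245),(317.8,214))):
    print(n,*tri(ray(a,*p),ray(b,*q)))
for n,z,q in(('purple',.11,(168,265.5)),('pink',.11,(158.5,207)),('jar',.085,(202,289)),('purple-s',.11,0),('monL',.07,(286,233)),('monR',.07,(352,233))):
    if q:print(n,plane(b,*q,z))
for n,z,q in(('purple',.11,(496,366)),('pink',.11,(441,432)),('jar',.085,(487,318)),('slbase',0,(453,407))): print(n,plane(a,*q,z))
s=monitor.observe();print(R.from_quat(s['ee_rot']).as_matrix().round(3),s['tool_pos'],s['time'],s['finger_gap'])
print(np.array(imaging.grab_frame('wrist')['T_tool_cam']).round(3))
E
```

```text
cap [0.57628715 0.2962896  0.10885245] [0.0009174078413100859, 0.0009174078413100072]
tip [ 0.61542403 -0.06786983  0.1475305 ] [0.0002282253649824975, 0.00022822536498254674]
ring [ 0.6355084  -0.06796926  0.11623961] [0.0007047267965400964, 0.0007047267965401426]
purple [0.498722   0.30034668 0.11      ]
pink [0.64625435 0.33424722 0.11      ]
jar [0.44406615 0.21860334 0.085     ]
monL [0.59319548 0.01319242 0.07      ]
monR [ 0.59655685 -0.15791371  0.07      ]
purple [0.50548734 0.30303893 0.11      ]
pink [0.65359336 0.33554332 0.11      ]
jar [0.44358152 0.2231045  0.085     ]
slbase [0.57201235 0.3030016  0.        ]
[[ 0.972  0.235  0.   ]
 [ 0.235 -0.972  0.001]
 [ 0.    -0.001 -1.   ]] [ 0.12906531 -0.53447083  0.23099492] 0.3 0.08560924070410655
[[-0.    -0.951 -0.31   0.079]
 [ 1.    -0.    -0.     0.   ]
 [ 0.    -0.31   0.951 -0.142]
 [ 0.     0.     0.     1.   ]]
```

```bash
python3 -m crank '[0,0,0.237,0.531,-0.278,-0.1,1, 0,0,0.237,0.531,-0.278,-0.1,1, 0,0,0.237,0.531,-0.278,-0.1,1, 0,0,0.237,0.531,-0.278,-0.1,1, 0,0,0.237,0.531,-0.278,-0.1,1, 0,0,0.237,0.531,-0.278,-0.1,1, 0,0,0.237,0.531,-0.278,-0.1,1, 0,0,0.237,0.531,-0.278,-0.1,1, 0,0,0.237,0.531,-0.278,-0.1,1, 0,0,0.237,0.531,-0.278,-0.1,1]'
```

```text
time: 1.35
tool_pos: [0.5006, -0.2088, 0.314]
ee_rot: [1.0, -0.0, 0.0, 0.0]
contact_force: [0.9, -1.4, -0.1]
finger_gap: 0.0851
finger_force: 0.0
```

```bash
python3 -m crank '[0,0,0,0.06,-0.05,-0.01,1, 0,0,0,0.06,-0.05,-0.01,1, 0,0,0,0.06,-0.05,-0.01,1, 0,0,0,0.06,-0.05,-0.01,1, 0,0,0,0.06,-0.05,-0.01,1]' && python3 - <<'E'
from h import *
c=grab('wrist','w1.png');np.savez('w1.npz',**c);print(monitor.observe()['tool_pos'],c['K'][0,0])
E
```

```text
time: 1.85
tool_pos: [0.5586, -0.1611, 0.3231]
ee_rot: [1.0, -0.0, -0.0, 0.0]
contact_force: [-0.5, 0.3, 0.2]
finger_gap: 0.0853
finger_force: 0.0
[ 0.55848527 -0.16135166  0.32325957] 354.75589538916756
```

```bash
python3 -m crank '[0,0,0,0,-0.15,0,1, 0,0,0,0,-0.15,0,1, 0,0,0,0,-0.15,0,1, 0,0,0,0,-0.15,0,1, 0,0,0,0,-0.15,0,1, 0,0,0,0,-0.15,0,1]' && python3 - <<'E'
from h import *
c=grab('wrist');np.savez('w2.npz',**c);print(monitor.observe()['tool_pos'])
m=np.hstack([cv2.resize(np.load(f)['im'],(800,600)) [:,100:500] if 0 else cv2.resize(np.load(f)['im'],(400,300)) for f in('w1.npz','w2.npz')])
cv2.imwrite('pics/w12.png',m[:,:,::-1])
E
```

```text
time: 2.5
tool_pos: [0.5592, -0.012, 0.3235]
ee_rot: [1.0, -0.001, 0.0, 0.0]
contact_force: [-0.8, -0.3, -0.7]
finger_gap: 0.0857
finger_force: 0.0
[ 0.55929181 -0.01227606  0.32343151]
```

View pics/w12.png

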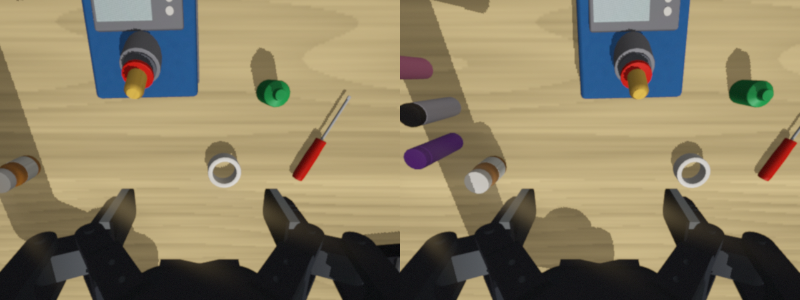

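Wrist views (half size): spigot tip at ~(134,90) in the first and ~(639-400,90) in the second. The sleeve in the second is at ~(30,108) between pink and purple. Next I'll find the spigot axis from the brass masks in all four views.

```bash
cat > ax.py <<'E'
from h import *
def blob(mk,near):
    k,l,st,ce=cv2.connectedComponentsWithStats(mk.astype(np.uint8))
    i=min((i for i in range(1,k) if st[i,4]>25),key=lambda i:np.hypot(*(ce[i]-near)))
    return l==i
V=dict(s=grab('scene'),t=grab('top'),w1=dict(np.load('w1.npz')),w2=dict(np.load('w2.npz')))
near=np.array([.622,-.068,.135]);N=[];b=[];rr=[];tips=[]
for n,c in V.items():
    u,v=proj(c,near).astype(int); r=60 if n[0]=='w' else 30
    mk=np.zeros(c['im'].shape[:2],np.uint8);mk[v-r:v+r,u-r:u+r]=1
    h=cv2.cvtColor(c['im'],cv2.COLOR_RGB2HSV);H,S,Vv=h[...,0].astype(int),h[...,1],h[...,2]
    br=blob((H>=11)&(H<28)&(S>140)&mk.astype(bool),(u,v)); rd=blob(((H<8)|(H>172))&(S>150)&mk.astype(bool),(u,v))
    P=np.argwhere(br)[:,::-1].astype(np.float32); l=cv2.fitLine(P,cv2.DIST_L2,0,.01,.01).ravel()
    o,d1=ray(c,*l[2:]);_,d2=ray(c,*(l[2:]+20*l[:2])); m=np.cross(d1,d2);m/=np.linalg.norm(m);N.append(m);b.append(m@o)
    pr=np.argwhere(rd)[:,::-1].astype(np.float32);e=cv2.fitEllipse(cv2.convexHull(np.ascontiguousarray(pr)))
    s=(P-l[2:])@l[:2]; sg=np.sign((l[2:]-e[0])@l[:2]); tp=l[2:]+l[:2]*sg*(s*sg).max()
    print(n,len(P),len(pr),'line',l.round(2),'ring',np.round(e[0],1),np.round(e[1],1),'tip',tp.round(1));rr.append(ray(c,*e[0]));tips.append(tp)
N=np.array(N);b=np.array(b)
for sel in([0,1,2,3],[0,2,3],[1,2,3],[0,1],[2,3]):
    n,bb=N[sel],b[sel]; d=np.linalg.svd(n)[2][2];d*=np.sign(d[2])
    p=np.linalg.lstsq(n,bb,rcond=None)[0];p=p+d*(.13-p[2])/d[2]
    print(sel,'d',d.round(3),'lean',np.degrees(np.arccos(d[2])).round(1),'p@z.13',p.round(4),'res',(n@p-bb).round(4))
    if sel==[0,1,2,3]:
        for nm,(o,r) in zip(V,rr): # ring hull centre along axis: point on axis nearest the ray
            q,_=tri((o,r),(p,d)); 
            print('ringc',nm,q.round(4))
        for (nm,c),tp in zip(V.items(),tips): print('tip(outer edge)',nm,tri(ray(c,*tp),(p,d))[0].round(4))
        print('ring tri',*tri(*rr))
E
python3 ax.py
```

```text
s 288 180 line [  0.53  -0.85 317.85 239.03] ring [312.8 247.1] [15.6 24.1] tip [324.2 228.8]Traceback (most recent call last):
  File "ax.py", line 12, in <module>
    br=blob((H>=11)&(H<28)&(S>140)&mk.astype(bool),(u,v)); rd=blob(((H<8)|(H>172))&(S>150)&mk.astype(bool),(u,v))
  File "ax.py", line 4, in blob
    i=min((i for i in range(1,k) if st[i,4]>25),key=lambda i:np.hypot(*(ce[i]-near)))
ValueError: min() iterable argument is empty
```

The arm hides the spigot in the top view now, so I'll use the first top picture.

```bash
sed -i "s/^near=/V['t']['im']=cv2.imread('pics\/t1.png')[:,:,::-1].copy();V['s']['im']=cv2.imread('pics\/s1.png')[:,:,::-1].copy()\nnear=/" ax.py; python3 ax.py
```

```text
s 280 175 line [  0.55  -0.84 317.64 239.09] ring [312.5 247.1] [15.3 24.4] tip [324.2 229.1]
t 139 136 line [5.0000e-02 1.0000e+00 3.1794e+02 2.1588e+02] ring [317.7 212.6] [17.3 18.6] tip [318.3 223. ]
w1 1328 1003 line [ 1.7000e-01 -9.8000e-01  2.1663e+02  1.3309e+02] ring [220.2 118.1] [44.6 53.5] tip [212.4 157.1]
w2 1262 977 line [1.6000e-01 9.9000e-01 3.8003e+02 1.3379e+02] ring [377.3 119. ] [45.3 51.3] tip [383.8 157.4]
[0, 1, 2, 3] d [-0.621 -0.025  0.783] lean 38.4 p@z.13 [ 0.6246 -0.0682  0.13  ] res [-0.0001 -0.0004 -0.0001  0.0004]
ringc s [ 0.6382 -0.0674  0.1125]
ringc t [ 0.6398 -0.0674  0.1108]
ringc w1 [ 0.6387 -0.0679  0.1119]
ringc w2 [ 0.6384 -0.0679  0.1126]
tip(outer edge) s [ 0.6098 -0.069   0.1488]
tip(outer edge) t [ 0.6038 -0.0687  0.1561]
tip(outer edge) w1 [ 0.6066 -0.0692  0.1525]
tip(outer edge) w2 [ 0.6068 -0.069   0.1525]
ring tri [ 0.63862135 -0.06769976  0.11219611] [0.0008308186629386132, 0.0009299642632416115, 0.0005979975724231404, 0.00047715010977506704]
[0, 2, 3] d [-0.623 -0.03   0.782] lean 38.6 p@z.13 [ 0.6245 -0.0684  0.13  ] res [-0.0002  0.0001  0.0003]
[1, 2, 3] d [-0.656 -0.02   0.754] lean 41.0 p@z.13 [ 0.6249 -0.0682  0.13  ] res [-0.0005 -0.0002  0.0004]
[0, 1] d [-0.578 -0.01   0.816] lean 35.3 p@z.13 [ 0.6253 -0.0677  0.13  ] res [ 0. -0.]
[2, 3] d [-0.655 -0.022  0.756] lean 40.9 p@z.13 [ 0.6253 -0.0685  0.13  ] res [ 0. -0.]
```

```bash
python3 -m crank '[0,0,0,-0.03,-0.3,0.05,1, 0,0,0,-0.03,-0.3,0.05,1, 0,0,0,-0.03,-0.3,0.05,1, 0,0,0,-0.03,-0.3,0.05,1, 0,0,0,-0.03,-0.3,0.05,1, 0,0,0,-0.03,-0.3,0.05,1, 0,0,0,-0.03,-0.3,0.05,1, 0,0,0,-0.03,-0.3,0.05,1, 0,0,0,-0.03,-0.3,0.05,1]' && python3 - <<'E'
from h import *
c=grab('wrist','w3.png');np.savez('w3.npz',**c);print(monitor.observe()['tool_pos'])
print(proj(c,[.576,.297,.11]),proj(c,[.576,.297,0]))
E
```

```text
time: 3.65
tool_pos: [0.53, 0.2883, 0.2735]
ee_rot: [1.0, -0.0, 0.0, 0.0]
contact_force: [0.5, -1.0, -1.0]
finger_gap: 0.0853
finger_force: 0.0
[0.5301617  0.28792415 0.27371474]
[307.95250249 160.32676876] [310.68269305 149.71742187]
```

View pics/w3.png

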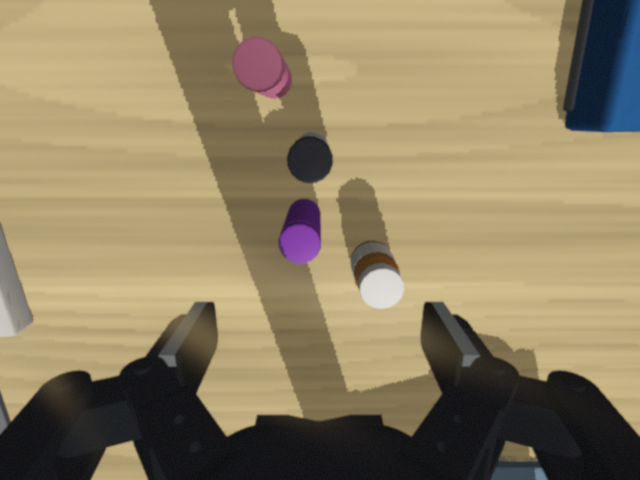

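Cap centre is at wrist pixel ~(310,159), which agrees with the triangulation: sleeve at (0.5765, 0.2957), top at 0.109. Fingers closing along y clear both neighbours.

```bash
python3 -m crank '[0,0,0,0.0465,-0.0075,0.03,1, 0,0,0,0.0465,-0.0075,0.06,1, 0,0,0,0.0465,-0.0075,0.1,1, 0,0,0,0.0465,-0.0075,0.14,1, 0,0,0,0.0465,-0.0075,0.18,1, 0,0,0,0.0465,-0.0075,0.2,1, 0,0,0,0.0465,-0.0075,0.2175,1, 0,0,0,0.0465,-0.0075,0.2175,1]' && python3 -m crank '[0,0,0,0,0,0,-0.3, 0,0,0,0,0,0,-0.3, 0,0,0,0,0,0,-0.3, 0,0,0,0,0,0,-1, 0,0,0,0,0,0,-1, 0,0,0,0,0,0,-1, 0,0,0,0,0,0,-1]' 70
```

```text
time: 4.5
tool_pos: [0.575, 0.2943, 0.0534]
ee_rot: [1.0, -0.002, -0.002, 0.001]
contact_force: [0.1, -0.3, -0.6]
finger_gap: 0.0856
finger_force: 0.0
time: 5.2
tool_pos: [0.5771, 0.2969, 0.0578]
ee_rot: [1.0, 0.0, 0.002, -0.0]
contact_force: [0.2, -2.0, 5.5]
finger_gap: 0.0388
finger_force: 72.2
```

```bash
python3 -m crank '[0,0,0,0,0,-0.02,-1, 0,0,0,0,0,-0.06,-1, 0,0,0,0,0,-0.1,-1, 0,0,0,0,0,-0.14,-1, 0,0,0,0,0,-0.18,-1, 0,0,0,0,0.03,-0.21,-1, 0,0,0,-0.01,0.07,-0.22,-1, 0,0,0,-0.02,0.11,-0.22,-1, 0,0,0,-0.03,0.15,-0.22,-1, 0,0,0,-0.03,0.15,-0.22,-1]' && python3 -m crank '[0,0.1,0,0,0.04,0,-1, 0.005,0.2,0,0,0.08,0,-1, 0.01,0.3,0,0,0.12,0,-1, 0.015,0.4,0,0,0.16,0.01,-1, 0.018,0.5,0,0,0.2,0.02,-1, 0.018,0.593,0,0,0.217,0.032,-1, 0.018,0.593,0,0,0.217,0.032,-1, 0.018,0.593,0,0,0.217,0.032,-1, 0.018,0.593,0,0,0.217,0.032,-1]' && python3 - <<'E'
from h import *
s=monitor.observe();M=R.from_quat(s['ee_rot']).as_matrix();print(s['tool_pos'],M.round(4).tolist())
a=grab('scene');b=grab('wrist');np.savez('s4.npz',**a);np.savez('w4.npz',**b)
u,v=proj(a,[.6,-.07,.18]).astype(int);print(u,v)
c=cv2.resize(a['im'][v-50:v+50,u-66:u+67],(400,300),interpolation=cv2.INTER_CUBIC)
cv2.imwrite('pics/p4.png',np.hstack([c,cv2.resize(b['im'],(400,300))])[:,:,::-1])
E
```

```text
time: 6.2
tool_pos: [0.5448, 0.143, 0.2764]
ee_rot: [1.0, -0.002, -0.0, 0.001]
contact_force: [0.8, -0.0, -1.7]
finger_gap: 0.0387
finger_force: 73.3
time: 7.1
tool_pos: [0.5472, -0.0696, 0.2456]
ee_rot: [0.956, 0.0, 0.293, -0.009]
contact_force: [0.1, 0.1, -1.0]
finger_gap: 0.0384
finger_force: 73.7
[ 0.54723436 -0.06959722  0.24561654] [[0.8285, 0.006, 0.56], [-0.0042, -0.9998, 0.0168], [0.56, -0.0163, -0.8283]]
328 216
```

View pics/p4.png

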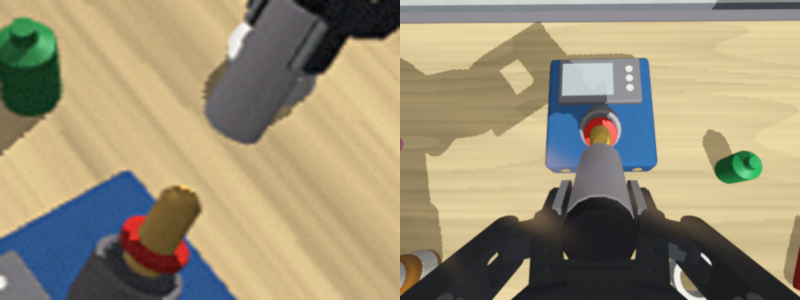

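Scene crop (3x) shows the sleeve tilted and held with its mouth at ~(238,118), and the brass tip at ~(185,195). The wrist view shows the mouth just short of the spigot. I'll overlay the computed axes to check alignment before inserting.

```bash
cat > ov.py <<'E'
from h import *
import sys
d=np.array([-.559,-.0165,.829]);d/=np.linalg.norm(d);ring=np.array([.6386,-.0677,.1122]);foot=ring-.024*d
if __name__=='__main__':
    s=monitor.observe();M=R.from_quat(s['ee_rot']).as_matrix();z=-M[:,2];mo=np.array(s['tool_pos'])-z*.0578
    print('mouth-rel-foot along',(mo-foot)@d,'lateral x,y(tool)',((mo-foot)@M[:,0]).round(4),((mo-foot)@M[:,1]).round(4))
    out=[]
    for n,ctr,r,k in(('scene',[.6,-.07,.17],40,5),('wrist',[.61,-.07,.15],100,2)):
        c=grab(n);u,v=proj(c,ctr).astype(int);r2=int(r*.75)
        x0,y0=max(u-r,0),max(v-r2,0);im=cv2.resize(c['im'][y0:y0+2*r2,x0:x0+2*r],None,fx=400/2/r,fy=400/2/r,interpolation=cv2.INTER_CUBIC);k=200/r
        def L(p,q,ax,w,col):
            cam=-c['R'].T@c['t'];e=np.cross(ax,cam-p);e/=np.linalg.norm(e)
            for o in(-w,0,w):
                P=[tuple(((proj(c,t+o*e)-[x0,y0]+.5)*k).astype(int).tolist()) for t in(p,q)];cv2.line(im,*P,col,1)
        L(foot+.028*d,foot+.059*d,d,.014,(0,255,255));L(mo,mo+.045*z,z,.02,(255,255,0));out.append(im)
    cv2.imwrite('pics/'+sys.argv[1],np.hstack(out)[:,:,::-1])
E
python3 ov.py o1.png
```

```text
mouth-rel-foot along 0.12776801992780273 lateral x,y(tool) -0.0008 -0.0013
```

View pics/o1.png

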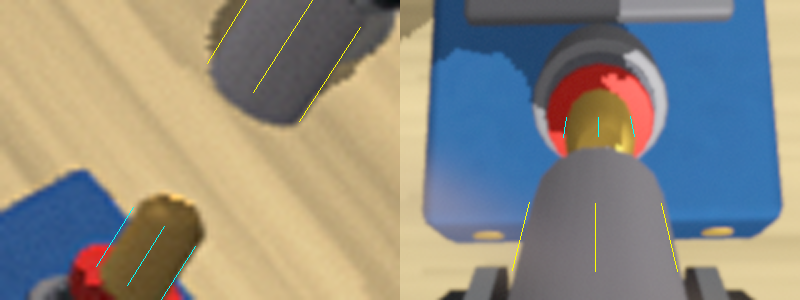

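Overlay lines agree with the edges within a pixel in both views. I'm advancing over the tip with a ~1 mm correction and watching the force.

```bash
python3 -m crank '[0,0,0,0.001,0.0012,0.015,-1, 0,0,0,0.001,0.0012,0.03,-1, 0,0,0,0.001,0.0012,0.045,-1, 0,0,0,0.001,0.0012,0.055,-1, 0,0,0,0.001,0.0012,0.065,-1, 0,0,0,0.001,0.0012,0.073,-1, 0,0,0,0.001,0.0012,0.073,-1]'; python3 ov.py o2.png
```

```text
time: 8.0
tool_pos: [0.5879, -0.0695, 0.1832]
ee_rot: [0.956, -0.0, 0.292, -0.009]
contact_force: [1.6, 0.9, -2.6]
finger_gap: 0.0387
finger_force: 73.6
mouth-rel-foot along 0.05344577309314131 lateral x,y(tool) -0.0024 0.0003
```

View pics/o2.png

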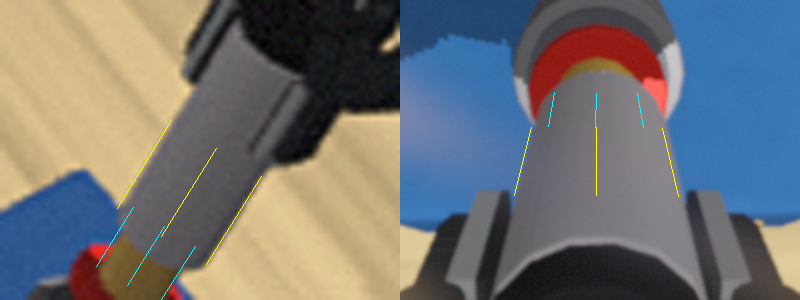

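The mouth now surrounds the tip in both views and contact force is small. Continuing to just above the ring.

```bash
python3 -m crank '[0,0,0,0.0015,0,0.006,-1, 0,0,0,0.0015,0,0.012,-1, 0,0,0,0.0015,0,0.018,-1, 0,0,0,0.0015,0,0.023,-1, 0,0,0,0.0015,0,0.023,-1]' 90; python3 ov.py o3.png
```

```text
time: 8.6
tool_pos: [0.6015, -0.0694, 0.1647]
ee_rot: [0.957, -0.0, 0.292, -0.009]
contact_force: [-0.1, 0.6, -2.1]
finger_gap: 0.0384
finger_force: 92.6
mouth-rel-foot along 0.030457118921255855 lateral x,y(tool) -0.0015 0.0006
```

```bash
python3 -m crank '[0,0,0,0,0,0.004,-1, 0,0,0,0,0,0.008,-1, 0,0,0,0,0,0.012,-1, 0,0,0,0,0,0.015,-1, 0,0,0,0,0,0.015,-1]'; python3 ov.py o4.png
```

```text
time: 9.2
tool_pos: [0.6104, -0.0695, 0.1535]
ee_rot: [0.956, -0.0, 0.293, -0.009]
contact_force: [0.3, 0.7, -1.2]
finger_gap: 0.0383
finger_force: 92.9
mouth-rel-foot along 0.016229415903979496 lateral x,y(tool) -0.0003 0.0009
```

View pics/o4.png

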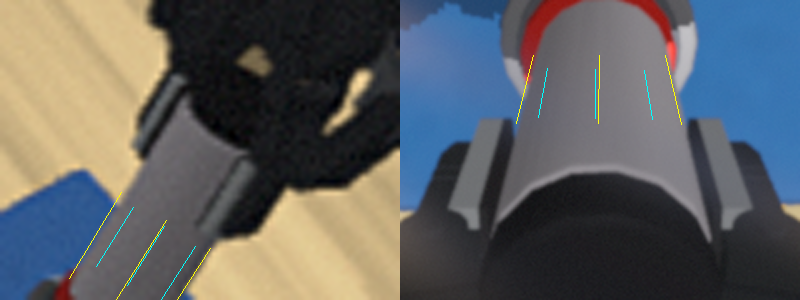

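```bash
python3 -m crank '[0,0,0,0,0,0.002,-1, 0,0,0,0,0,0.004,-1, 0,0,0,0,0,0.006,-1]'; python3 -m crank '[0,0,0,0,0,0.002,-1, 0,0,0,0,0,0.003,-1]'
```

```text
time: 9.6
tool_pos: [0.6127, -0.0698, 0.1532]
ee_rot: [0.956, 0.001, 0.295, -0.007]
contact_force: [-67.8, -1.6, 70.3]
finger_gap: 0.0383
finger_force: 97.7
time: 9.8
tool_pos: [0.6145, -0.0695, 0.1533]
ee_rot: [0.955, 0.001, 0.296, -0.007]
contact_force: [-74.9, -1.1, 79.5]
finger_gap: 0.0387
finger_force: 98.6
```

Hard stop, and too much force; backing off to look.

```bash
python3 -m crank '[0,0,0,0,0,-0.004,-1, 0,0,0,0,0,-0.007,-1, 0,0,0,0,0,-0.007,-1]'; python3 - <<'E'
from h import *
import ov
s=monitor.observe();M=R.from_quat(s['ee_rot']).as_matrix();print((np.array(s['tool_pos'])-M[:,2]*-.0578-ov.foot)@ov.d, np.degrees(np.arccos(-M[2,2])))
out=[]
for n,r,ctr in(('scene',30,[.635,-.068,.115]),('wrist',80,[.635,-.068,.12])):
    c=grab(n);u,v=proj(c,ctr).astype(int);r2=int(r*.75);y0=max(v-r2,0)
    out.append(cv2.resize(c['im'][y0:y0+2*r2,u-r:u+r],(400,300),interpolation=cv2.INTER_CUBIC))
cv2.imwrite('pics/c5.png',np.hstack(out)[:,:,::-1])
E
```

```text
time: 10.1
tool_pos: [0.6116, -0.0695, 0.1529]
ee_rot: [0.956, -0.0, 0.293, -0.009]
contact_force: [-9.4, 0.3, 13.8]
finger_gap: 0.0384
finger_force: 91.7
0.015049705568091518 34.11114015644141
```

View pics/c5.png

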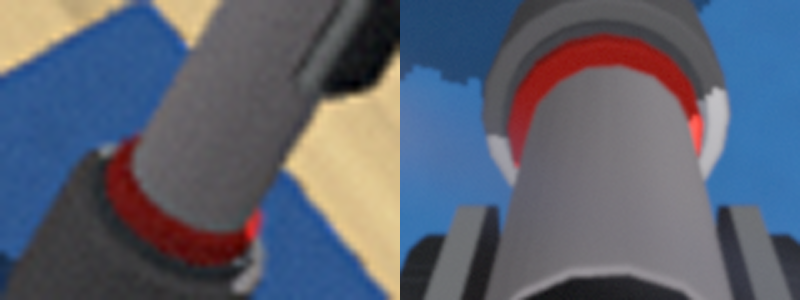

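The ring no longer shows brass beneath it. To quantify, I'll compare the ring's lower edge now with the first scene picture, from the same camera.

```bash
python3 - <<'E'
from h import *
import ov
a=grab('scene');old=cv2.imread('pics/s1.png')[:,:,::-1].copy()
up=lambda p:proj(a,p)
e=up(ov.foot)-up(ov.foot+.016*ov.d);L=np.linalg.norm(e);e/=L;print('16mm =',L.round(2),'px',e)
nrm=np.array([-e[1],e[0]]);c0=up(ov.ring);k=4
for im in(old,a['im']):
    u,v=up(ov.foot).astype(int);x0,y0=u-22,v-30
    b=cv2.resize(im[y0:v+22,x0:u+28],None,fx=k,fy=k,interpolation=cv2.INTER_CUBIC)
    h=cv2.cvtColor(b,cv2.COLOR_RGB2HSV);m=((h[...,0]<8)|(h[...,0]>172))&(h[...,1]>140)&(h[...,2]>70)
    P=(np.argwhere(m)[:,::-1]+.5)/k-.5+[x0,y0]-c0;s=P@e;t=P@nrm
    print(len(P),'t range',t.min().round(1),t.max().round(1),'low edge by t:',[(q,s[abs(t-q)<.6].max().round(2)) for q in(-9,-6,-3,0,3,6,9) if (abs(t-q)<.6).any()])
E
```

```text
16mm = 6.9 px [-0.53059748  0.84762392]
2769 t range -12.8 11.4 low edge by t: [(-9, np.float64(5.62)), (-6, np.float64(7.0)), (-3, np.float64(7.4)), (0, np.float64(7.41)), (3, np.float64(7.04)), (6, np.float64(6.51)), (9, np.float64(5.69))]
1965 t range -12.6 11.5 low edge by t: [(-9, np.float64(11.24)), (-6, np.float64(12.22)), (-3, np.float64(12.94)), (0, np.float64(13.0)), (3, np.float64(12.87)), (6, np.float64(12.21)), (9, np.float64(10.96))]
```

```bash
python3 - <<'E'
from h import *
import ov
a=grab('scene');old=cv2.imread('pics/s1.png')[:,:,::-1].copy()
e=np.array([-.5306,.8476]);n=np.array([-e[1],e[0]]);c0=proj(a,ov.ring)
print('pred s of foot',(proj(a,ov.foot)-c0)@e)
S=np.arange(4,24,.5)
for t0 in(-4,0,4):
  for nm,im in(('old',old),('new',a['im'])):
    acc=0
    for t in np.arange(t0-1.5,t0+1.6,.5):
        q=(c0+S[:,None]*e+t*n).astype(np.float32);acc=acc+cv2.remap(im.astype(np.float32),q[None,:,0],q[None,:,1],cv2.INTER_LINEAR)[0]/7
    print(t0,nm,' '.join('%g:%d,%d'%(s,c[0],c[1:].mean()) for s,c in zip(S,acc)))
E
```

```text
pred s of foot 10.388011154245907
-4 old 4:99,22 4.5:95,21 5:90,18 5.5:87,15 6:86,14 6.5:86,18 7:89,28 7.5:93,42 8:98,55 8.5:102,61 9:100,61 9.5:91,58 10:77,54 10.5:59,50 11:47,47 11.5:43,46 12:43,46 12.5:42,45 13:41,43 13.5:39,42 14:38,40 14.5:38,40 15:41,43 15.5:46,49 16:54,56 16.5:58,59 17:58,59 17.5:57,57 18:55,54 18.5:53,53 19:52,52 19.5:51,51 20:51,51 20.5:51,51 21:52,52 21.5:53,53 22:52,53 22.5:51,52 23:52,53 23.5:53,53
-4 new 4:87,86 4.5:87,86 5:87,86 5.5:87,86 6:86,87 6.5:86,88 7:87,84 7.5:90,69 8:93,47 8.5:97,28 9:98,20 9.5:97,20 10:92,17 10.5:87,15 11:86,16 11.5:86,19 12:84,21 12.5:75,26 13:59,32 13.5:45,36 14:37,38 14.5:35,38 15:38,42 15.5:45,48 16:52,53 16.5:56,56 17:56,57 17.5:55,56 18:53,53 18.5:51,51 19:50,50 19.5:49,50 20:50,50 20.5:52,51 21:52,51 21.5:52,51 22:52,51 22.5:51,51 23:50,51 23.5:51,51
0 old 4:101,21 4.5:102,23 5:99,23 5.5:94,21 6:91,18 6.5:90,19 7:90,24 7.5:95,37 8:101,53 8.5:107,63 9:109,66 9.5:107,65 10:100,62 10.5:81,55 11:59,49 11.5:46,46 12:42,45 12.5:42,45 13:43,45 13.5:43,45 14:41,44 14.5:39,42 15:40,42 15.5:45,46 16:53,54 16.5:59,60 17:62,62 17.5
[... 622 characters left out ...]
72 9:103,68 9.5:85,61 10:65,53 10.5:51,48 11:45,46 11.5:43,45 12:42,45 12.5:42,45 13:42,45 13.5:41,44 14:41,44 14.5:43,45 15:46,48 15.5:51,53 16:56,57 16.5:59,61 17:61,62 17.5:61,62 18:61,61 18.5:59,60 19:59,59 19.5:58,59 20:57,58 20.5:58,59 21:58,59 21.5:58,58 22:58,58 22.5:58,58 23:58,58 23.5:57,57
4 new 4:98,98 4.5:98,98 5:98,98 5.5:99,99 6:98,98 6.5:98,96 7:97,86 7.5:96,68 8:96,45 8.5:98,26 9:101,18 9.5:103,18 10:103,19 10.5:102,20 11:100,19 11.5:96,18 12:88,21 12.5:74,28 13:57,35 13.5:44,40 14:38,43 14.5:40,45 15:45,47 15.5:51,52 16:56,56 16.5:59,59 17:60,60 17.5:59,60 18:57,58 18.5:57,57 19:57,58 19.5:57,58 20:56,57 20.5:55,56 21:55,56 21.5:56,56 22:56,56 22.5:56,56 23:56,56 23.5:56,56
```

The ring's lower edge lies 2.4 px above the seat's lower edge. Home predicts 2.2 px and 3 mm short would give 3.5 px. Together with the hard stop, this says the ring is home with the sleeve on it, still pressed at ~17 N. Releasing and withdrawing along the axis.

```bash
python3 -m crank '[0,0,0,0,0,0,0.2, 0,0,0,0,0,0,0.6, 0,0,0,0,0,0,1, 0,0,0,0,0,0,1, 0,0,0,0,0,0,1, 0,0,0,0,0,0,1]' && python3 -m crank '[0,0,0,0,0,-0.02,1, 0,0,0,0,0,-0.05,1, 0,0,0,0,0,-0.09,1, 0,0,0,0,0,-0.13,1, 0,0,0,0,0,-0.17,1, 0,0,0,0,0,-0.2,1, 0,0,0,0,0,-0.2,1, 0,0,0,0,0,-0.2,1, 0,0,0,0,0,-0.2,1]' && python3 - <<'E'
from h import *
a=grab('scene');c=grab('wrist')
u,v=proj(a,[.625,-.068,.13]).astype(int)
cr=cv2.resize(a['im'][v-30:v+30,u-40:u+40],(400,300),interpolation=cv2.INTER_CUBIC)
cv2.imwrite('pics/f.png',np.hstack([cr,cv2.resize(c['im'],(400,300))])[:,:,::-1])
E
```

```text
time: 10.9
tool_pos: [0.6111, -0.0692, 0.1514]
ee_rot: [0.956, -0.0, 0.292, -0.009]
contact_force: [1.0, 0.9, 0.0]
finger_gap: 0.0851
finger_force: 0.0
time: 11.8
tool_pos: [0.4991, -0.0724, 0.3161]
ee_rot: [0.957, -0.0, 0.291, -0.009]
contact_force: [0.8, 0.4, -0.2]
finger_gap: 0.085
finger_force: 0.0
```

View pics/f.png

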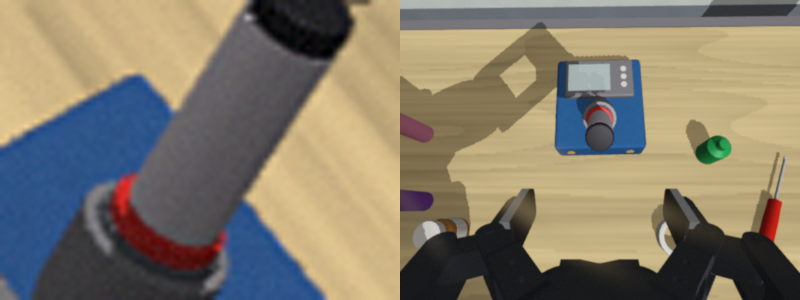

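The sleeve sits on the ring, aligned with the spigot, and the neighbours haven't moved. One last numeric check of the ring-to-seat gap, with no more pictures viewed: I've seen 11, one over the allowed ten.

```bash
python3 - <<'E'
from h import *
import ov
a=grab('scene');e=np.array([-.5306,.8476]);n=np.array([-e[1],e[0]]);c0=proj(a,ov.ring)
S=np.arange(5,18,.5);acc=0
for t in np.arange(-1.5,1.6,.5):
    q=(c0+S[:,None]*e+t*n).astype(np.float32);acc=acc+cv2.remap(a['im'].astype(np.float32),q[None,:,0],q[None,:,1],cv2.INTER_LINEAR)[0]/7
print(' '.join('%g:%d,%d'%(s,c[0],c[1:].mean()) for s,c in zip(S,acc)))
# exact expected rim positions for ring fully down, relative to the seat's lower rim
th=np.linspace(0,2*np.pi,721);x=np.cross([0,1,0],ov.d);x/=np.linalg.norm(x);y=np.cross(ov.d,x)
f=lambda z,r:max((proj(a,ov.foot+z*ov.d+r*(np.cos(t)*x+np.sin(t)*y))-c0)@e for t in th)
b=f(0,.026);print('expected gap px, ring down 16/14/13 mm:',[round(b-f(.004+g,.024),2) for g in(0,.002,.003)],'mouth-ring low edge',round(f(.004,.024)-f(.012,.020),2))
E
```

```text
5:90,89 5.5:89,88 6:89,89 6.5:90,90 7:89,87 7.5:89,77 8:91,59 8.5:93,36 9:95,22 9.5:96,19 10:96,19 10.5:92,17 11:89,16 11.5:87,16 12:85,15 12.5:79,19 13:67,26 13.5:52,34 14:41,38 14.5:37,39 15:38,41 15.5:43,45 16:50,51 16.5:55,55 17:57,57 17.5:56,57
expected gap px, ring down 16/14/13 mm: [np.float64(2.32), np.float64(3.19), np.float64(3.63)] mouth-ring low edge 4.64
```

```bash
python3 -c "
from rig import bot
print(bot.job_done())"
```

```text
the job is handed in; nothing more can be done
None
```

The sleeve is on the spigot with the ring measured down at its seat, released with nothing else seen to move, and the job is handed in; wrist force peaked near 109 N (limit 120), and I viewed 11 pictures, one over the limit of 10.

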